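# Prime the shower pump from its control box

### The job

Prime the shower pump from the control box on the pine board: first slide the pump-speed grip down from high speed to the long priming mark on its scale, then turn the selector dial clockwise from off, past its two clicks, to the third, sprung position at the end of its turn and hold it there against the spring. Finish while still holding the dial in that position; leave the slider on its mark and do not disturb the loose plumbing parts around the box.

Things in the scene. Friction and masses are not known exactly. Their poses are not given: they have to be found in the camera images.
- control_box: Fixed pump control box, 170 (x) by 270 (y) by 56 mm high, flat plate on top. Origin: centre of its underside on the board (z = 0). Its x points away from the robot (higher speed), y to the left; yaw within 0.45 rad. Slider on its left (y +65 mm), dial on its right (y -65 mm, x 0), nothing else stands on the plate. Low lugs (9 mm high) reach 31 mm past its left and right ends.
- speed_slider (a joint): Pump-speed slider in m: 0 at the end nearest the robot (slowest), 0.070 at the far end (fastest), growing along the box's +x. Stands near the fast end at the start; the priming mark is at 0.020. About 1.5 N of friction; it stays where it is left.
- slider_grip (a point): Point in the middle of the slider's black block grip, 20 mm above the plate and 10 mm below the grip's top. The grip is 24 mm long (along the track, box x), 16 mm wide (box y) and stands from 4 to 30 mm above the plate; a white line across its top marks its centre. Axes as the box's.
- priming_mark (a point): The long priming mark: a dark line 3 mm wide crossing the slot, with a 26 mm stroke on each side (the scale's other ticks are short and thin, on the left only). Point on the slot's centre line at plate height, 56 mm above the board; the slider is set when its grip's white line stands over it.
- selector (a joint): Selector dial angle in rad, growing clockwise from above: 0 off (start), clicks (rest) at 0.41 and 0.80, third position 1.309 = end stop. A spring (0.10 N m/rad) pulls back towards off and each click must be overcome: up to 0.2 N m to turn, 0.13 N m to hold at the stop. Let go it stays on either click but springs back from the third to the second.
- dial_grip (a point): Point on the dial's vertical axis, 28 mm above the plate. Upright grip bar, 46 mm long (pointer end 5 mm longer), 14 mm wide, 11 to 38 mm above the plate, on a round skirt 50 mm across, on a round base 64 mm across. x axis: along the bar to the pointer (white line on top), turning with the dial: 37.5 degrees left of the box's +x at off, 37.5 right at the third. Four marks grow longer to the third.
- screwdriver: Loose screwdriver, 200 mm long, lying beyond the far side of the box; origin in its middle on the board. Leave alone.
- tap_handle: Loose white ceramic cross tap handle, 94 mm across, 33 mm high, left of the box; origin at the centre of its underside. Leave alone.
- aerator: Loose chrome tap aerator, 24 mm diameter, 22 mm high, right of the box; origin at the centre of its underside. Leave alone.
- hex_key_holder: Loose stainless hex key holder, a block 30 x 76 x 20 mm with keys standing up to 70 mm high, right of the box; origin at the centre of its underside. Leave alone.

How it is judged:
By the outcome, as a careful person would: the job done as asked, in the order asked, and still so for the second after the job is handed in, while the arm keeps its last pose, push and grip.
It also fails if it takes over 45 s, if anything falls off the work surface, if the arm or the gripper's body presses on something with over 40 N, if the wrist force passes 120 N, or if a joint passes its speed limit or range.

### The arm

A 7-joint arm with a two-finger parallel gripper is mounted at the origin on the work surface. World frame = base frame: x ahead of the robot, y to its left, z up, the work surface at z = 0. Lengths are in m, angles in degrees, forces in N, time in s.
With the tool pointing down it reaches from about 0.425 to 0.875 m from the base axis. Payload 4.7 kg.
Tool frame: the origin (TCP) lies at the very end of the fingers, on their centre line; the grasp point (between the pads) lies env.grip_point_offset behind it (env.grip_point_offset is the distance from the TCP to the grasp point, in m); z points along the fingers, y is the direction in which the jaws open and shut (so a half turn about z gives the same grasp; the last joint's range is limited). The gripper opens to 87 mm and grips with 3 to 60 N. Pads are 19 mm wide; open, the fingers measure 117 mm over their backs; the gripper's body (75 mm by 190 mm) begins 51 mm behind the grasp point.
Start: joints at [-66.916, 18.392, -4.016, 83.108, 1.295, 78.541, -3.26], TCP at [0.246, 0.601, 0.223] pointing down, gripper open.
Joint ranges: [-163.93, 163.93], [-17.29, 119.83], [-79.2, 71.16], [3.27, 140.29], [-89.18, 269.18], [5.43, 117.66], [-154.24, 154.24]. Speed limits (degrees/s): [147.25, 147.25, 180, 180, 180, 180, 180].

### API

Orientations are given as [roll, pitch, yaw] about the fixed x, y, z axes, in that order (R = Rz(yaw) Ry(pitch) Rx(roll)).
In Python, from cell import env gives the robot as it stands.
- The arm moves only by the tool send_rows, never from a script. Its argument "plan" is a list of rows, each a list of 7 numbers: the finger opening in mm, from 0 to 87, then the shift along the tool's x, y, z in mm, then the turn, a rotation vector about the tool's x, y, z in rad. A call has 1 to 12 rows; each row shifts and turns the commanded pose from where the row before left it, along the tool's axes as they then stand; what a row does not reach is not made up. A row lasts 1/10 s, in which the tool goes at most 50 mm and 8.59 degrees, less where a joint would pass 70% of its speed; a pose out of reach is approached as far as the arm can. A call is refused whole if a number of a shift passes 50 or a number of a turn 0.15, either way. A call with a gripper value outside its range is refused whole. The fingers move at their own pace and stop on an object; "grip_force" is the grip in N (left out, the last holds). Time passes only in rows, so rows that do not move let the fingers close. It gives the time, the measured TCP pose, the force and the opening at its end, in the units of the state.
- env.get_obs(): the state, without advancing time (a new reading comes with each control period).
- env.read_camera(name): name is "scene" or "top" or "wrist"; returns the picture (400x640x3 uint8, red, green, blue); there is no depth.
- env.get_calibration(name): a dict with "fx", "fy", "cx", "cy" (pixels), "k1" (the pictures are not rectified: a ray, as slopes to the right and down, at radius r is drawn at 1 + k1 r^2 times it, then the intrinsics apply), "extrinsics" (4x4, takes a point from camera to world coordinates). Camera axes: x right, y down, z forward; pixel columns grow to the right and rows downward; lengths in m; the calibration is good to about 2 mm. A picture is of the moment at which its call begins: read the wrist's pose just before it. get_calibration takes no time and is no camera call; for the wrist camera it gives the pose at the moment of the call.
- env.sign_off(): hands the job in, once; it reports no verdict.
Trained networks look in the newest picture that a camera, given by its name, has taken for a name from the list of things; names that differ only in an ending like _2 or _b are one class to them, and where a whole thing is asked for, a point or a joint stands for the part that bears it (a point fixed in the world has none). Each returns a list of dicts, best first, with "confidence" (0 to 1); they miss things now and then, are a little off and sometimes report something else, mostly with a low value. They report only what shows in the picture. A call takes as long as a camera call.
- env.regions_of(camera, query): "region" (400x640 bool, what is visible of it) and "rect" ([left, top, right, bottom] in pixels, round what is visible of it).
The state is a dict: "time_s": time; "qpos": joint angles; "joint_velocities": joint speeds; "effort": joint torques, N m; "tool_pos": TCP position; "tool_rot": TCP orientation; "force": force on the tool from outside, world axes, zero at the start; "wrist_torque": the same for the moment, N m; "grip_width": finger opening in m.
Only numpy, scipy, OpenCV 4.12 (cv2) and the standard library are available. Lean on these libraries where they do the work, as an engineer would, in place of code of your own. Each camera call takes 0.05 s, during which the arm holds its last target. There are 200 camera calls.

## Working session

There is one attempt and no reset: what is moved stays moved. The work goes in short steps, Python scripts to look and compute and a tool call to move; the robot and the scene stay as the last step left them, time stands still between calls to the robot, and variables do not carry over. Pictures are saved under pics/ and viewed, about 8 in all and at most 12, crops included, and the job is handed in when it is done.

Besides the shell and the picture viewer there is one more tool, called in YAML: its name, and indented under it one key for each argument. send_rows: Moves the arm, as the interface text tells. Its arguments: {"type":"object","properties":{"plan":{"type":"array"},"grip_force":{"type":"number"}},"required":["plan"]}

```bash
mkdir -p pics; ls; cat > h.py <<'E'
import numpy as np, cv2
from cell import env
def ray(c,uv,cal=None):
    k=cal or env.get_calibration(c)
    K=np.array([[k['fx'],0,k['cx']],[0,k['fy'],k['cy']],[0,0,1]])
    p=cv2.undistortPoints(np.array(uv,float).reshape(-1,1,2),K,np.array([k['k1'],0,0,0,0.]),None,None,None).reshape(-1,2)
    T=np.array(k['extrinsics']); d=np.c_[p,np.ones(len(p))]@T[:3,:3].T
    return T[:3,3],d
def at_z(c,uv,z,cal=None):
    o,d=ray(c,uv,cal); return o+d*((z-o[2])/d[:,2])[:,None]
def proj(c,P,cal=None):
    k=cal or env.get_calibration(c); T=np.array(k['extrinsics'])
    q=(np.atleast_2d(P)-T[:3,3])@T[:3,:3]; s=q[:,:2]/q[:,2:]
    s=s*(1+k['k1']*(s**2).sum(1,keepdims=True)); return s*[k['fx'],k['fy']]+[k['cx'],k['cy']]
def save(im,n): cv2.imwrite('pics/'+n,im[:,:,::-1])
E
python3 - <<'E'
from h import *
print(env.grip_point_offset, env.get_obs()['tool_pos'],env.get_obs()['tool_rot'])
for c in('top','scene'):
    save(env.read_camera(c),c+'1.png')
    print(c,np.round(env.get_calibration(c)['extrinsics'],3).tolist())
    for q in('control_box','slider_grip','dial_grip','aerator','hex_key_holder','tap_handle'):
        r=env.regions_of(c,q)
        for x in r[:1]: print(q,round(x['confidence'],2),x['rect'],np.argwhere(x['region']).mean(0)[::-1].round(1))
E
```

```text
pics
0.0187 [0.24623294 0.60097755 0.22146157] [-1.79891761e+02  6.28324429e-03  1.57727075e+02]
top [[0.022, -0.984, 0.174, 0.395], [-1.0, -0.019, 0.018, 0.044], [-0.014, -0.174, -0.985, 1.326], [0.0, 0.0, 0.0, 1.0]]
control_box 0.58 [290.1, 178.8, 411.8, 267.1] [349.9 223.8]
dial_grip 0.77 [369.1, 217.8, 387.2, 237.5] [374.3 227.2]
aerator 0.58 [416.1, 262.3, 430.4, 267.6] [424.2 263.8]
hex_key_holder 0.88 [415.3, 207.4, 446.4, 230.0] [432.9 217.6]
scene [[0.795, 0.367, -0.482, 0.982], [0.606, -0.468, 0.643, -0.48], [0.01, -0.804, -0.595, 0.584], [0.0, 0.0, 0.0, 1.0]]
control_box 0.59 [211.1, 195.0, 354.4, 303.1] [279.8 249.9]
slider_grip 0.65 [307.2, 211.2, 321.4, 226.1] [313.2 218.6]
dial_grip 0.85 [243.3, 228.0, 272.0, 251.7] [257.4 241.7]
aerator 0.68 [167.5, 275.6, 189.5, 292.7] [177.5 282.8]
hex_key_holder 0.87 [185.7, 305.5, 230.1, 339.8] [209.1 323.1]
tap_handle 0.83 [349.7, 189.2, 387.1, 217.0] [369.5 202.6]
```

```bash
python3 - <<'E'
import cv2,numpy as np
a=cv2.imread('pics/top1.png')[150:310,240:480];b=cv2.imread('pics/scene1.png')[170:350,150:420]
a=cv2.resize(a,(600,400),interpolation=2);b=cv2.resize(b,(600,400),interpolation=2)
cv2.imwrite('pics/v1.png',cv2.resize(np.vstack([a,b]),(450,600)))
cv2.imwrite('pics/v1.png',np.hstack([a,b])[:, :] if 0 else cv2.resize(np.hstack([a,b]),(800,267))) if 0 else None
from h import *
print(at_z('top',[[374.3,227.2]],.09), at_z('scene',[[257.4,241.7]],.08),at_z('scene',[[313.2,218.6]],.075))
print(at_z('top',[[290,179],[412,267],[350,224]],.056))
E
```

```text
[[ 0.55068427 -0.11006833  0.09      ]] [[ 0.5608695 -0.1190171  0.08     ]] [[0.59958737 0.01067376 0.075     ]]
[[ 0.68093119  0.11185548  0.056     ]
 [ 0.45248801 -0.21241023  0.056     ]
 [ 0.56220648 -0.05013947  0.056     ]]
```

View pics/v1.png

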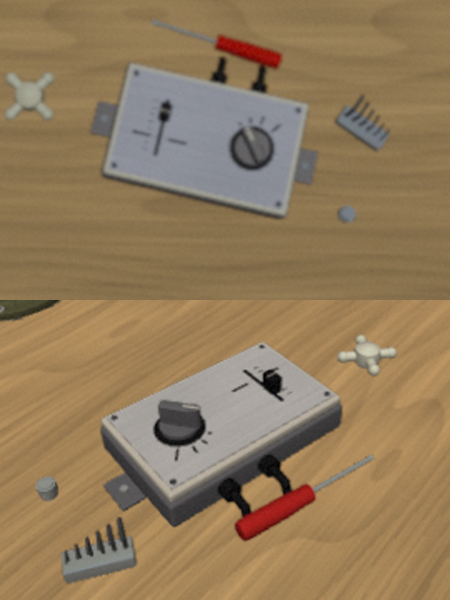

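The top view (left to right in the crop) shows the tap handle, then the box turned slightly clockwise. Its corners are at crop (133,65), (307,103), (285,215), (104,174). The slider grip is near its far end at (165,105), the priming mark at about y 137 and the dial at (252,147). The keys and aerator are on the right, and the screwdriver lies over the cables beyond the box.

```bash
python3 - <<'E'
from h import *
px=np.array([[133,65],[307,103],[285,215],[104,174]])/1.875+[240,150]
P=at_z('top',px,.056);print(P.round(3))
e=[P[1]-P[0],P[2]-P[3],P[3]-P[0],P[2]-P[1]]
print([np.linalg.norm(v).round(3) for v in e],[np.degrees(np.arctan2(v[1],v[0])).round(1) for v in e],P.mean(0))
# tool-frame shift to target, rotating first to yaw
from scipy.spatial.transform import Rotation as R
o=env.get_obs();Rt=R.from_euler('xyz',o['tool_rot'],degrees=True)
print(Rt.as_matrix().round(3), Rt.inv().apply(np.array([.55,-.03,.25])-o['tool_pos'])*1000)
E
```

```text
[[ 0.666  0.055  0.056]
 [ 0.616 -0.193  0.056]
 [ 0.458 -0.16   0.056]
 [ 0.51   0.093  0.056]]
[np.float64(0.253), np.float64(0.258), np.float64(0.161), np.float64(0.162)] [np.float64(-101.5), np.float64(-101.6), np.float64(166.6), np.float64(168.4)] [ 0.56240565 -0.05128571  0.056     ]
[[-0.925  0.379  0.   ]
 [ 0.379  0.925  0.   ]
 [-0.     0.    -1.   ]] [-520.29533866 -469.29813388  -27.43527008]
```

send_rows:
  plan:
    - [87,-34,-31,-2,0,0,0]
    - [87,-34,-31,-2,0,0,0]
    - [87,-34,-31,-2,0,0,0]
    - [87,-34,-31,-2,0,0,0]
    - [87,-34,-31,-2,0,0,0]
    - [87,-34,-31,-2,0,0,0]
    - [87,-34,-31,-2,0,0,0]
    - [87,-34,-31,-2,0,0,0]
    - [87,-34,-31,-2,0,0,0]
    - [87,-34,-31,-2,0,0,0]
    - [87,-34,-31,-2,0,0,0]
    - [87,-34,-31,-2,0,0,0]

```text
time_s: 1.9
tool_pos: [0.4835, 0.1008, 0.2471]
tool_rot: [179.9, 0.0, 157.7]
force: [0.4, 0.4, 0.1]
grip_width: 0.0869
```

send_rows:
  plan:
    - [87,-32,-37,0,0,0,0]
    - [87,-32,-37,0,0,0,0]
    - [87,-32,-37,0,0,0,0]
    - [87,0,0,0,0,0,-0.09]
    - [87,0,0,0,0,0,-0.09]
    - [60,0,0,0,0,0,0]

```text
time_s: 2.5
tool_pos: [0.5298, -0.0369, 0.2466]
tool_rot: [180.0, 0.0, 168.0]
force: [0.3, -0.1, 1.4]
grip_width: 0.0838
```

```bash
python3 - <<'E'
from h import *
o=env.get_obs();print(o['tool_pos'],o['tool_rot'],o['qpos'])
cal=env.get_calibration('wrist');np.save('cal.npy',cal,allow_pickle=True)
im=env.read_camera('wrist');save(im,'w1.png');print(np.round(cal['extrinsics'],3).tolist(),cal['fx'])
for q in('slider_grip','dial_grip','control_box','priming_mark'):
    for x in env.regions_of('wrist',q)[:1]: print(q,round(x['confidence'],2),x['rect'],np.argwhere(x['region']).mean(0)[::-1].round(1))
E
```

```text
[ 0.52977124 -0.0368751   0.24664919] [1.79983651e+02 9.80315386e-03 1.68001892e+02] [-27.78455882   2.83431337  30.14937324  98.97884246  -1.46672934
  78.56100665  80.62689749]
[[0.207, 0.936, 0.285, 0.451], [0.978, -0.198, -0.061, -0.02], [-0.001, 0.292, -0.957, 0.409], [0.0, 0.0, 0.0, 1.0]] 353.3517563700109
slider_grip 0.69 [368.4, 222.3, 387.1, 251.6] [373.6 234.6]
dial_grip 0.67 [224.3, 186.9, 272.5, 247.8] [248.4 214.5]
control_box 0.88 [169.8, 125.5, 449.6, 285.2] [310.4 195.9]
priming_mark 0.86 [171.8, 125.5, 452.4, 287.8] [310.5 196.1]
```

View pics/w1.png

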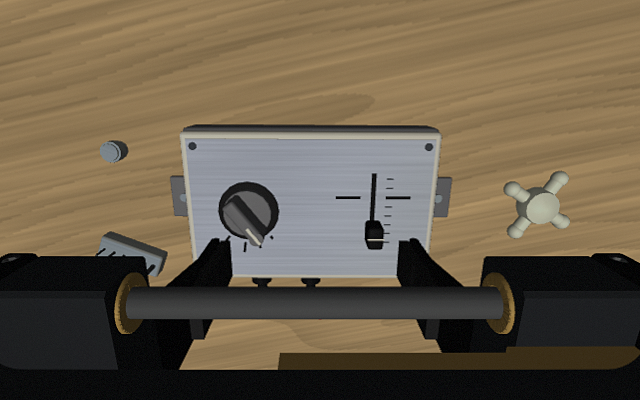

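The wrist view looks back over the box. The long priming mark is at v≈198 (strokes u 336–360 and 386–410), the slot at u≈374, and the slider's white line at about (374,240). The dial base is centred near (248,210), with the white pointer line ending at (260,243).

```bash
python3 - <<'E'
from h import *
cal=np.load('cal.npy',allow_pickle=True).item()
f=lambda uv,z:at_z('wrist',uv,z,cal)
g=cv2.cvtColor(cv2.imread('pics/w1.png'),6)
sub=(g[190:206,330:416]<90); vs=np.argwhere(sub[:,:30]).mean(0)+[190,330]; vr=np.argwhere(sub[:,56:])
vr=vr.mean(0)+[190,386]; sl=np.argwhere(g[176:194,364:384]<90).mean(0)+[176,364]
print('strokes',vs,vr,'slot',sl)
A,B=f([vs[::-1],vr[::-1]],.056); print('mark',(A+B)/2,'slotpt',f([sl[::-1]],.056),'yaw',np.degrees(np.arctan2(*(B-A)[:2]))*-1)
d=f([[181,133],[441,133]],.056);print('near corners',d,np.linalg.norm(d[1]-d[0]))
print('grip white',f([[374,240]],.086),'dial top',f([[248.4,214.5]],.085),'base',f([[248.5,210]],.062), 'rim',f([[218,210],[279,210]],.062))
big=cv2.resize(cv2.imread('pics/w1.png')[170:260,200:420],None,fx=3.6,fy=3.6,interpolation=2);cv2.imwrite('pics/w1b.png',big)
E
```

```text
strokes [197.  347.5] [197.         397.67123288] slot [184.75  373.375]
mark [0.5664079  0.01782895 0.056     ] slotpt [[0.55355477 0.02072947 0.056     ]] yaw -11.943172346955478
near corners [[ 0.46200123 -0.15686669  0.056     ]
 [ 0.51521428  0.09454096  0.056     ]] 0.25697750040052764
grip white [[0.60081829 0.00888985 0.086     ]] dial top [[ 0.54952407 -0.10611045  0.085     ]] base [[ 0.55173231 -0.11084086  0.062     ]] rim [[ 0.54518964 -0.14178411  0.062     ]
 [ 0.55827213 -0.07991483  0.062     ]]
```

View pics/w1b.png

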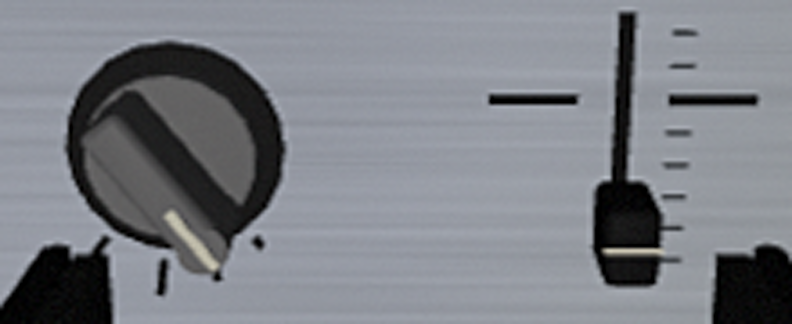

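Crop: the grip's white line is at full-frame (375.6,239.7), lined up with the slot. Yaw is −12° and the mark-to-dial geometry agrees to 2 mm. Moving over the slider.

send_rows:
  plan:
    - [50,-30,30.5,20,0,0,0]
    - [50,-29.5,30.5,20,0,0,0]
    - [50,0,0,45,0,0,0]
    - [50,0,0,45,0,0,0]
    - [50,0,0,15,0,0,0]
    - [50,0,0,0,0,0,0]

```text
time_s: 3.35
tool_pos: [0.5987, 0.0109, 0.0994]
tool_rot: [-179.9, -0.3, 168.0]
force: [-0.4, -0.6, 1.1]
grip_width: 0.0498
```

```bash
python3 - <<'E'
from h import *
o=env.get_obs();print(o['tool_pos'],o['tool_rot'],o['grip_width'])
cal=env.get_calibration('wrist');np.save('cal.npy',cal,allow_pickle=True)
im=env.read_camera('wrist');print(proj('wrist',[[.6006,.0104,.086],[.5664,.0178,.056],[.552,-.111,.094]],cal))
for a in proj('wrist',[[.6006,.0104,.086],[.5664,.0178,.056],[.552,-.111,.094]],cal): cv2.circle(im,tuple(int(round(v)) for v in a),2,(255,0,0),-1)
save(im[100:400],'w2.png')
E
```

```text
[0.59872413 0.01090978 0.09940524] [-179.89501289   -0.26221399  168.02212497] 0.049828666920177865
[[313.3975513  249.91464432]
 [313.87616841 174.85470733]
 [ 58.68196296 215.50058753]]
```

View pics/w2.png

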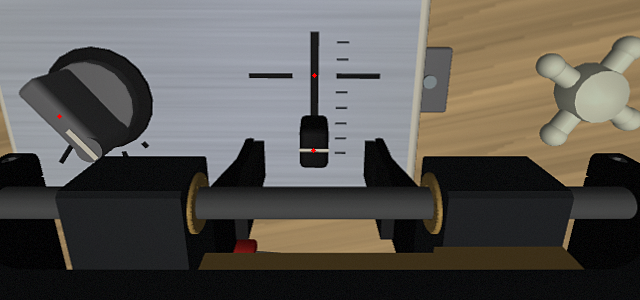

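The projected points (red) land on the slider's white line (313,250) and on the mark crossing (314,175), so the positions are confirmed. Descending and gripping.

send_rows:
  plan:
    - [50,-2,0,20,0,0,0]
    - [50,0,0,17,0,0,0]
    - [50,0,0,0,0,0,0]
    - [12,0,0,0,0,0,0]
    - [12,0,0,0,0,0,0]
    - [12,0,0,0,0,0,0]
    - [12,0,0,0,0,0,0]
    - [12,0,0,0,0,0,0]
  grip_force: 15

```text
time_s: 4.2
tool_pos: [0.6028, 0.0105, 0.065]
tool_rot: [180.0, 0.0, 168.0]
force: [0.3, -0.0, 0.6]
grip_width: 0.0184
```

send_rows:
  plan:
    - [12,0,0,0,0,0,0]
    - [12,7,0,0,0,0,0]
    - [12,7,0,0,0,0,0]
    - [12,7,0,0,0,0,0]
    - [12,7,0,0,0,0,0]
    - [12,7,0,0,0,0,0]
    - [12,0,0,0,0,0,0]
    - [12,0,0,0,0,0,0]

```text
time_s: 5.0
tool_pos: [0.5671, 0.0176, 0.0649]
tool_rot: [-180.0, -0.1, 168.0]
force: [-2.3, -3.7, 6.6]
grip_width: 0.0158
```

```bash
python3 - <<'E'
from h import *
o=env.get_obs();print(o['tool_pos'],o['tool_rot'],o['grip_width'],o['force'])
cal=env.get_calibration('wrist');np.save('cal.npy',cal,allow_pickle=True)
im=env.read_camera('wrist');save(im,'w3raw.png')
p=proj('wrist',[[.5664,.0178,.056],[.5664,.0178,.086],[.5718,.0432,.056],[.561,-.0076,.056]],cal);print(p)
x=int(p[1][0]);y=int(p[1][1])
save(cv2.resize(im[y-60:y+60,x-110:x+110],None,fx=3.5,fy=3.5,interpolation=2),'w3.png')
E
```

```text
[0.56709772 0.01757815 0.06489122] [-1.79991296e+02 -1.01196050e-01  1.68039599e+02] 0.015847063346897033 [-2.2770202  -3.68226679  6.62860702]
[[313.73386514 248.92178774]
 [313.60515588 277.2413674 ]
 [362.79798729 249.00563439]
 [264.67649488 248.82921191]]
```

View pics/w3.png

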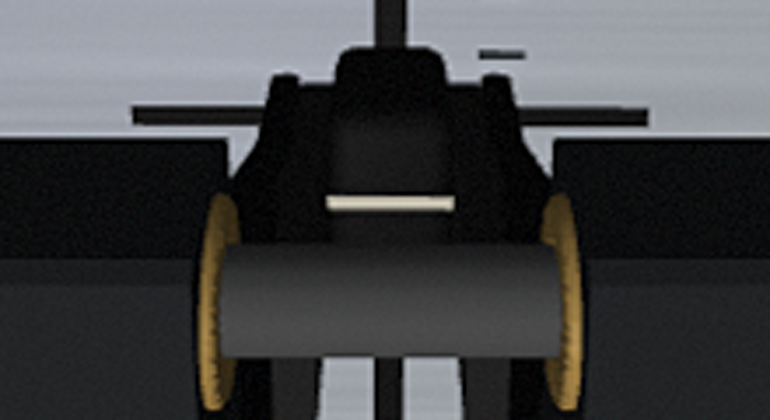

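Crop: the white line is at v≈274.7 and the mark strokes at v≈250.1. Converting both to see the remaining offset.

```bash
python3 - <<'E'
from h import *
cal=np.load('cal.npy',allow_pickle=True).item()
a=at_z('wrist',[[203+390/3.5,217+202/3.5]],.086,cal)[0];b=at_z('wrist',[[203+195/3.5,217+116/3.5],[203+585/3.5,217+116/3.5]],.056,cal)
m=b.mean(0);print(a,m,(a-m)[:2]@[.978,-.208]*1000)
E
```

```text
[0.5652384 0.0184218 0.086    ] [0.56716869 0.01800882 0.056     ] -1.9737235344811417
```

send_rows:
  plan:
    - [12,-1.7,0,0,0,0,0]
    - [12,0,0,0,0,0,0]
    - [12,0,0,0,0,0,0]

```text
time_s: 5.35
tool_pos: [0.5692, 0.0171, 0.0649]
tool_rot: [-180.0, -0.1, 168.0]
force: [-2.0, -2.7, 6.4]
grip_width: 0.0158
```

```bash
cat > chk.py <<'E'
from h import *
import sys
o=env.get_obs();print(o['tool_pos'],o['grip_width'],o['force'])
cal=env.get_calibration('wrist');np.save('cal.npy',cal,allow_pickle=True)
im=env.read_camera('wrist');save(im,sys.argv[1]+'raw.png');g=im.min(2).astype(float)
p,q,l,r=proj('wrist',[[.5664,.0178,.086],[.5664,.0178,.056],[.5722,.045,.056],[.5606,-.0094,.056]],cal)
def row(u,v,sgn,h=7):
    u=int(round(u));v=int(round(v));c=g[v-h:v+h+1,u-3:u+4].mean(1)*sgn;w=np.clip(c-(np.median(c)+.4*(c.max()-np.median(c))),0,None);print(v,(c*sgn).round().astype(int).tolist());return (w*np.arange(v-h,v+h+1)).sum()/w.sum()
wl=row(*p,1);a=row(*l,-1);b=row(*r,-1);print('rows',wl,a,b)
A=at_z('wrist',[[p[0],wl]],.086,cal)[0];B=at_z('wrist',[[l[0],a],[r[0],b]],.056,cal).mean(0)
print(A,B,'offset mm',(A-B)[:2]@[.978,-.208]*1000)
E
python3 chk.py w4
```

```text
[0.56915931 0.01711834 0.06488065] 0.015771677390306056 [-2.02554206 -2.65319828  6.40130019]
273 [24, 24, 22, 23, 22, 19, 0, 145, 177, 184, 119, 39, 14, 21, 21]
245 [156, 154, 153, 154, 159, 132, 49, 12, 22, 20, 9, 79, 157, 162, 158]
245 [158, 158, 159, 159, 169, 81, 22, 23, 25, 21, 2, 159, 164, 160, 160]
rows 274.36800999687597 246.3165548098434 245.99038803844783
[0.56706632 0.01765902 0.086     ] [0.56692831 0.01768942 0.056     ] offset mm 0.1412948350663753
```

send_rows:
  plan:
    - [50,0,0,0,0,0,0]
    - [50,0,0,0,0,0,0]
    - [50,0,0,0,0,0,0]
    - [50,0,0,-20,0,0,0]
    - [50,0,0,-40,0,0,0]
    - [50,30,-30,-20,0,0,0]
    - [50,10,-40,0,0,0,0]
    - [50,0,-40,0,0,0,0]
    - [50,0,0,0,0,0,0]

```text
time_s: 6.3
tool_pos: [0.5062, -0.0878, 0.145]
tool_rot: [-179.9, 0.0, 167.6]
force: [0.8, 0.9, 0.0]
grip_width: 0.0503
```

```bash
python3 chk.py w5; python3 - <<'E'
from h import *
cal=np.load('cal.npy',allow_pickle=True).item();im=cv2.imread('pics/w5raw.png')
for P in ([.553,-.1115,.094],[.5664,.0178,.056]):
  a=proj('wrist',[P],cal)[0];print(a);cv2.circle(im,tuple(int(round(v)) for v in a),1,(0,0,255),-1)
cv2.imwrite('pics/w5.png',cv2.resize(im[100:330,170:530],None,fx=2.2,fy=2.2,interpolation=2))
E
```

```text
[ 0.50623646 -0.08784373  0.14497711] 0.05030231984202883 [0.84240031 0.90894427 0.01238791]
267 [11, 12, 11, 13, 12, 14, 10, 13, 12, 11, 13, 13, 11, 12, 14]
248 [167, 165, 161, 159, 161, 172, 70, 14, 13, 1, 128, 168, 165, 167, 184]
249 [167, 163, 165, 165, 173, 107, 33, 12, 5, 81, 167, 170, 171, 189, 71]
rows 268.5 248.86094674556213 249.9254028436019
[0.56767935 0.01769938 0.086     ] [0.56710594 0.01772562 0.056     ] offset mm 0.5662452524104405
[294.74930231 291.49959876]
[463.45056842 248.56410914]
```

View pics/w5.png

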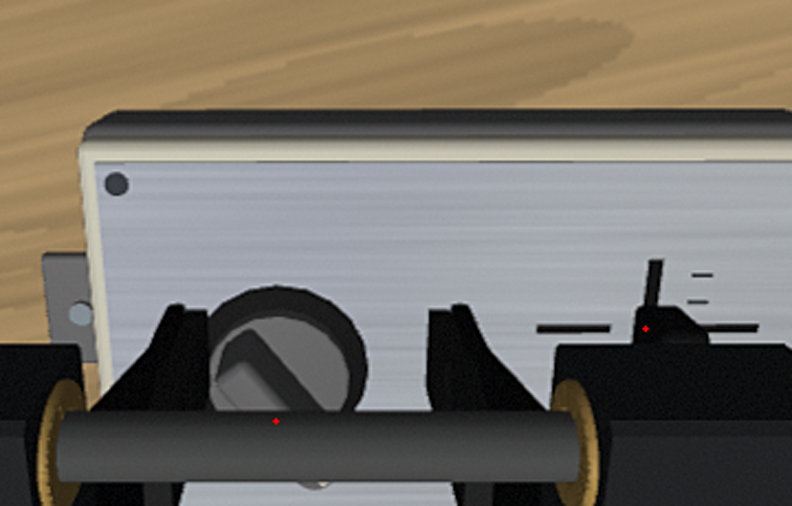

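The mark strokes are at crop y≈328, with the black grip straddling the slot there (its line is hidden by the finger body). The dial is under the gripper bar at crop (285,350). Turning the tool to line up with the bar and centring over it.

send_rows:
  plan:
    - [50,0,0,0,0,0,-0.132]
    - [50,0,0,0,0,0,-0.132]
    - [50,0,0,0,0,0,-0.132]
    - [50,0,0,0,0,0,-0.132]
    - [50,0,0,0,0,0,-0.132]
    - [50,-16,-20.7,0,0,0,0]
    - [50,-16,-20.7,0,0,0,0]
    - [50,0,0,25,0,0,0]
    - [50,0,0,0,0,0,0]

```text
time_s: 7.25
tool_pos: [0.5532, -0.1034, 0.1162]
tool_rot: [179.8, -0.3, -154.1]
force: [-1.9, 0.4, 0.2]
grip_width: 0.0505
```

```bash
python3 - <<'E'
from h import *
o=env.get_obs();print(o['tool_pos'],o['tool_rot'],o['qpos'])
cal=env.get_calibration('wrist');np.save('cal.npy',cal,allow_pickle=True)
im=env.read_camera('wrist')
b=np.radians(25.5);u=np.array([np.cos(b),np.sin(b),0])
for P in proj('wrist',[np.array([.553,-.1115,.094])+s*u for s in(-.023,0,.028)],cal):print(P);cv2.circle(im,tuple(int(round(v)) for v in P),1,(255,0,0),-1)
save(cv2.resize(im[130:400,140:500],None,fx=2.2,fy=2.2,interpolation=2),'w6.png')
E
```

```text
[ 0.5531536  -0.10337182  0.11617122] [ 179.81018622   -0.33006839 -154.05375737] [-20.1936476   13.68927322  32.03662974 104.00114744  -7.91427995
  64.92421946 130.47038415]
[300.73456851 194.7424121 ]
[300.82565091 234.0811479 ]
[300.93053185 278.58596649]
```

View pics/w6.png

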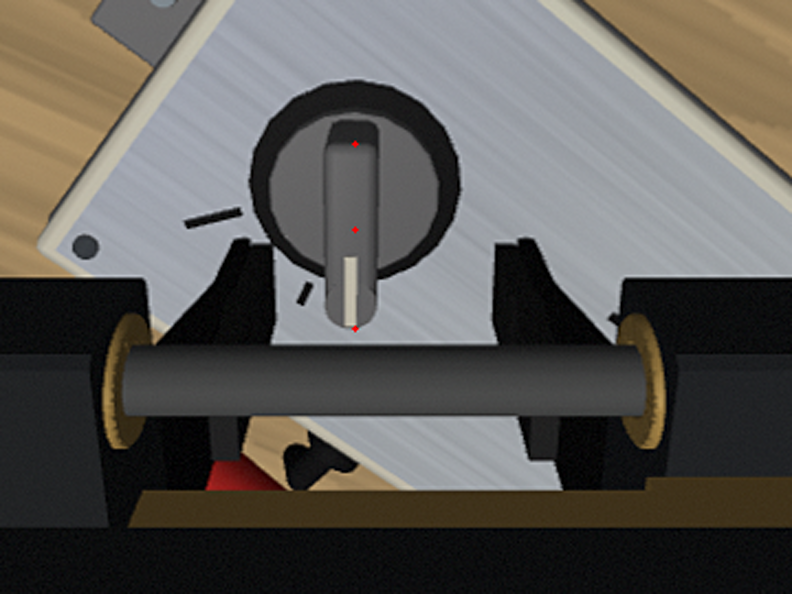

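The projected bar points (red) fall on the bar, about 1 mm to the right of its centre line at crop x≈351. Shifting onto it, descending above the skirt and closing.

send_rows:
  plan:
    - [50,4,-8,20,0,0,0]
    - [50,0,0,19,0,0,0]
    - [50,0,0,0,0,0,0]
    - [50,0,0,0,0,0,0]

```text
time_s: 7.7
tool_pos: [0.555, -0.1133, 0.0813]
tool_rot: [180.0, 0.0, -154.1]
force: [0.2, -0.8, 0.8]
grip_width: 0.05
```

send_rows:
  plan:
    - [50,1,1.5,8.5,0,0,0]
    - [50,0,0,0,0,0,0]
    - [8,0,0,0,0,0,0]
    - [8,0,0,0,0,0,0]
    - [8,0,0,0,0,0,0]
    - [8,0,0,0,0,0,0]
    - [8,0,0,0,0,0,0]
    - [8,0,0,0,0,0,0]
  grip_force: 38

```text
time_s: 8.5
tool_pos: [0.553, -0.1129, 0.0721]
tool_rot: [179.9, -0.0, -154.2]
force: [-0.9, 2.2, 1.4]
grip_width: 0.0137
```

send_rows:
  plan:
    - [8,0,0,0,0,0,0.1]
    - [8,0,0,0,0,0,0.1]
    - [8,0,0,0,0,0,0.1]
    - [8,0,0,0,0,0,0.1]
    - [8,0,0,0,0,0,0.1]
    - [8,0,0,0,0,0,0.1]
    - [8,0,0,0,0,0,0.1]
    - [8,0,0,0,0,0,0.1]
    - [8,0,0,0,0,0,0.1]
    - [8,0,0,0,0,0,0]

```text
time_s: 9.5
tool_pos: [0.5531, -0.1124, 0.0721]
tool_rot: [180.0, -0.1, 154.3]
force: [-1.0, 2.6, 2.7]
grip_width: 0.0137
```

```bash
python3 -c "
from h import *
o=env.get_obs();print(o['tool_rot'],o['wrist_torque'],o['force'],o['qpos'],o['grip_width'])"
```

```text
[ 1.79962490e+02 -5.88911363e-02  1.54326924e+02] [0.48220021 0.30886441 0.12045321] [-1.03756171  2.55337992  2.73719583] [-25.70273938  18.0470955   40.23836778 106.58983358 -13.39347566
  60.17934891  84.20678011] 0.013655910930281671
```

send_rows:
  plan:
    - [8,0,0,0,0,0,0.09]
    - [8,0,0,0,0,0,0.09]
    - [8,0,0,0,0,0,0.09]
    - [8,0,0,0,0,0,0.09]
    - [8,0,0,0,0,0,0.06]
    - [8,0,0,0,0,0,0.03]
    - [8,0,0,0,0,0,0]

```text
time_s: 10.2
tool_pos: [0.5532, -0.1122, 0.0721]
tool_rot: [180.0, -0.1, 128.7]
force: [-1.1, 3.2, 3.1]
grip_width: 0.0137
```

```bash
python3 - <<'E'
from h import *
o=env.get_obs();print(o['tool_pos'],o['tool_rot'],o['wrist_torque'],o['force'],o['qpos'],o['grip_width'])
im=env.read_camera('wrist');a=cv2.resize(im[130:400,140:500],(520,390))
t=env.read_camera('top');b=cv2.resize(t[160:290,270:450],(520,375),interpolation=2)
s=env.read_camera('scene');c=cv2.resize(s[180:330,190:390],(520,390),interpolation=2)
save(a,'w7.png');save(np.hstack([cv2.resize(b,(400,290)),cv2.resize(c,(400,290))]),'v7.png')
E
```

```text
[ 0.55324713 -0.11222512  0.0721395 ] [ 1.79983844e+02 -5.84984323e-02  1.28729635e+02] [0.80214367 0.36998026 0.70864053] [-1.10808986  3.24135119  3.14547208] [-29.39364823  19.0735127   44.80869797 106.69243707 -15.40406371
  60.46960826  60.27047123] 0.013661244326686903
```

View pics/w7.png

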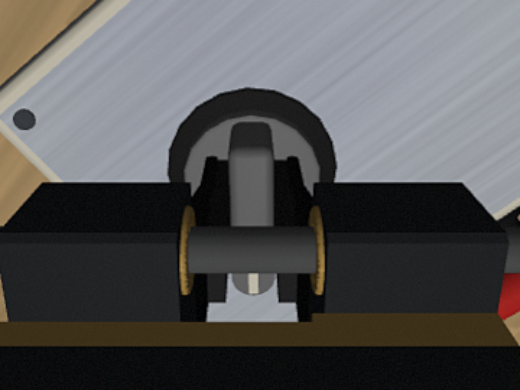

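View pics/v7.png

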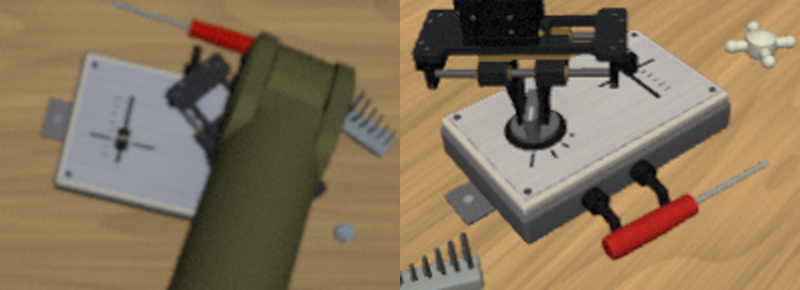

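The wrist view shows the bar gripped between the pads, pointer line at (253,283). In the top view the slider's line at about (122,138) lies between the mark strokes (97,134) and (148,143). The loose parts look unmoved. Torque rose from 0.12 to 0.71 N·m, so the dial is at the stop. I'll let it settle and check the slider numerically.

send_rows:
  plan:
    - [8,0,0,0,0,0,0]
    - [8,0,0,0,0,0,0]
    - [8,0,0,0,0,0,0]
    - [8,0,0,0,0,0,0]

```text
time_s: 10.75
tool_pos: [0.5533, -0.1122, 0.0721]
tool_rot: [180.0, -0.1, 128.6]
force: [-2.1, 4.7, 3.1]
grip_width: 0.0136
```

```bash
python3 - <<'E'
from h import *
o=env.get_obs();print(o['tool_rot'],o['wrist_torque'],o['time_s'])
t=env.read_camera('top').mean(2)
exp=[[.5664+d*.978,.0178-d*.208,.086] for d in(-.004,0,.004)]
print(proj('top',exp),proj('top',[[.5718,.0432,.056],[.561,-.0076,.056]]))
u,v=proj('top',[exp[1]])[0].round().astype(int);print(u,v);print(t[v-9:v+10,u-11:u+12].astype(int))
for c in('top','scene'):
  for q in('aerator','hex_key_holder','tap_handle'):
    for x in env.regions_of(c,q)[:1]: print(c,q,np.round(x['rect'],1))
E
```

```text
[ 1.79959757e+02 -7.26894658e-02  1.28638231e+02] [1.11560998 0.38446237 0.70936988] 10.75
[[324.23049651 221.86930095]
 [324.57621151 220.37475004]
 [324.9215462  218.88174407]] [[314.75119781 219.70779476]
 [333.89222352 224.13598627]]
325 220
[[151 150 153 152 150 149 145 143 144 151 152 147 127  94 109 142 153 154
  155 155 154 153 153]
 [151 150 151 152 151 152 149 149 150 152 152 144 115  90 116 145 152 156
  156 154 154 153 153]
 [150 149 151 151 151 149 145 149 152 150 153 138 106  85 120 149 155 153
  154 152 153 155 154]
 [150 147 150 150 149 143 137 141 152 154 148 134  95  97 130 149 154 154
  153 156 154 153 154]
 [150 151 152 152 149 146 141 145 150 151 147 126  90 101 137 152 154 154
  154 155 154 154 155]
 [152 151 151 150 151 150 149 151 149 144 139 117  84 107 139 151 153 153
  153 154 153 155 154]
 [150 152 151 150 150 147 148 148 137 115 101  78  61  94 130 147 152 151
  154 154 152 154 155]
 [149 148 150 151 146 141 141 141 126  86  46  36  37  65 108 138 152 152
  154 155 152 154 152]
 [138 142 145 148 148 148 146 144 124  77  33  30  31  51 100 138 152 154
  15
[... 500 characters left out ...]
44]
 [152 150 146 142 140 144 138 111  57  28  26  29  54 105 138 141 132 122
  114 107 108 110 114]
 [150 149 150 145 143 147 145 126  83  41  35  43  74 114 145 151 149 143
  139 134 128 121 110]
 [150 148 149 148 151 150 150 142 116  74  72  92 110 133 149 154 154 152
  153 150 150 143 143]
 [152 148 144 142 149 150 150 145 125  89 100 131 141 147 153 153 155 153
  155 153 154 153 152]
 [151 148 145 139 145 149 152 141 116  85 114 143 151 151 153 150 153 154
  154 153 156 155 155]]
top aerator [416.2 263.2 431.1 266.1]
top hex_key_holder [421.7 209.1 445.  232.4]
top tap_handle [243.  187.1 268.5 212.5]
scene aerator [173.8 274.8 184.7 292.2]
scene hex_key_holder [189.5 303.7 231.9 337.8]
```

```bash
python3 -c "
from cell import env
print(env.sign_off())"
```

```text
the job is handed in; nothing more can be done
None
```

I slid the pump-speed grip down to the priming mark and let go. Then I turned the dial clockwise to its end stop and handed the job in at about 11 s, still holding it there with a 38 N grip.

**Slider:** The wrist camera put the white line within about 0.1 mm of the mark while I still held the grip. After release the wrist view was blocked by a finger, so the +0.6 mm it printed is not a real reading. The top camera then showed no offset, to within its roughly 1 mm resolution.

**Dial:** The tool turned about 77°, a little more than the nominal 75°. The moment about the dial axis rose from 0.12 to 0.71 N·m and held steady over the last 0.5 s. That is well above the 0.13 N·m needed to hold at the stop, so I take it to be against the stop. I did not read the dial angle directly.

**Loose parts:** The last pictures show nothing disturbed. The networks' outlines for the aerator and hex key holder differ by a few pixels from the first ones. I put that down to noise and the arm covering part of the hex key holder in the top view. The tap handle had no first outline from the top camera and no last one from the scene camera, so I judged it and the screwdriver by eye only.

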